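# Close the finished silver boxes with their own lids

### The arm

A 7-joint arm with a two-finger parallel gripper is mounted at the origin on the work surface. World frame = base frame: x ahead of the robot, y to its left, z up, the work surface at z = 0. Lengths are in m, angles in rad, forces in N, time in s.
With the tool pointing down it reaches from about 0.4 to 0.85 m from the base axis. Payload 4.5 kg.
Tool frame: the origin (TCP) lies on the centre line of the jaws, within the pads' length; the fingertips stand 14 mm ahead of it and the grasp point (between the pads) lies 5 mm behind it; z points along the fingers, y is the line along which they close (so a half turn about z gives the same grasp; the last joint's range is limited). The gripper opens to 88 mm and grips with 3 to 60 N. Pads are 18 mm wide; open, the fingers measure 123 mm over their backs; the gripper's body (75 mm by 187 mm) begins 45 mm behind the grasp point.
Start: joints at [1.332, 0.689, -0.195, 1.565, 0.157, 0.902, -0.215], TCP at [0.168, -0.602, 0.253] pointing down, gripper open.
Joint ranges: [-3.01, 3.01], [-0.46, 2.08], [-1.47, 1.51], [0.13, 2.56], [-1, 4.14], [0.04, 2.09], [-2.66, 2.66]. Speed limits (rad/s): [2.57, 2.57, 3.14, 3.14, 3.14, 3.14, 3.14].

### API

Orientations are given as a rotation vector (axis times angle).
In Python, from cell import manip gives the robot as it stands.
- The arm moves only by the shell command python3 -m crank 'ROWS' [FORCE]. ROWS is JSON, a list of rows, each a list of 7 numbers: the shift along the tool's x, y, z normalised to -1 to 1, where 1 is 500 mm, then the turn, a rotation vector about the tool's x, y, z normalised to -1 to 1, where 1 is pi/2 rad, then the opening, from 0 (shut) to 1 (fully open). In form: [[x, y, z, rx, ry, rz, jaw], ...]. A call has 1 to 12 rows; each row is the pose to reach, as a shift and turn from the pose commanded when the call began, along the tool's axes at that moment; what a row does not reach only later rows make up. A row lasts 1/8 s, in which the tool goes at most 62.5 mm and 10.7 degrees, less where a joint would pass 70% of its speed; a pose out of reach is approached as far as the arm can. A call with a number of a shift or a turn outside -1 to 1 is refused whole. A call with a gripper value outside its range is refused whole. The fingers move at their own pace and stop on an object; FORCE is the grip in N (left out, the last holds). Time passes only in rows, so rows that repeat a pose let the fingers close. It gives the time, the measured TCP pose, the force, the opening and the grip force at its end, in the units of the state.
- manip.read_state(): the state, without advancing time (a new reading comes with each control period).
- manip.grab_frame(name): name is "side" or "top"; returns a dict with "frame" (384x512x3 uint8, red, green, blue), "fx", "fy", "cx", "cy" (pixels), "k1" (the pictures are not rectified: a ray, as slopes to the right and down, at radius r is drawn at 1 + k1 r^2 times it, then the intrinsics apply), "R" (3x3) and "t" (3): a world point X has camera coordinates R X + t. Camera axes: x right, y down, z forward; pixel columns grow to the right and rows downward; lengths in m; the calibration is good to about 2 mm. A picture is of the moment at which its call begins. There is no depth.
- manip.hand_in(): hands the job in; it is judged then, once.
The state is a dict: "time": time; "qpos": joint angles; "dq": joint speeds; "effort": joint torques, N m; "eef_pos": TCP position; "tcp_rot": TCP orientation; "contact_force": force on the tool from outside, world axes, zero at the start; "wrist_torque": the same for the moment, N m; "width": finger opening in m; "gripper_force": force on a finger pad.
Only numpy, scipy, OpenCV 4.12 (cv2) and the standard library are available. Lean on these libraries where they do the work, as an engineer would, in place of code of your own. Each camera call takes 0.05 s, during which the arm holds its last target. There are 200 camera calls.

### The job

The polished silver boxes are finished and must be closed before they are put away: pick the four lids up off the bench by their knobs and put each on its own box, the small and the large round lid on the canister each fits, the square lid on the square caddy, the oblong lid on the oblong box. Each lid must sit fully home and level, the square and oblong lids in line with their boxes. Leave the boxes standing where they are, and do not move the beaker or the mallet.

Things in the scene. Friction and masses are not known exactly. Their poses are not given: they have to be found in the camera images.
- canister_small_lid: Lid of the small canister: silvery metal, round, plate 72 mm across, tapered plug below 46 mm, widening to 54 mm. Grip it by the dark wood knob standing at its centre, 20 mm across, 28 mm tall. Starts plug down on the bench. Origin: centre of the plug's underside, z up; plate 9 to 12 mm, knob 12 to 40 mm above it; fully home, 61 mm above the origin of its canister.
- canister_large_lid: Lid of the large canister: silvery metal, round, plate 102 mm across, tapered plug below 76 mm, widening to 84 mm. Grip it by the dark wood knob standing at its centre, 20 mm across, 28 mm tall. Starts plug down on the bench. Origin: centre of the plug's underside, z up; plate 9 to 12 mm, knob 12 to 40 mm above it; fully home, 71 mm above the origin of its canister.
- caddy_square_lid: Lid of the square caddy: silvery metal, square, plate 86 x 86 mm with its sides along x and y, tapered plug below 60 mm square, widening to 68 mm. Grip it by the dark wood knob standing at its centre, 20 mm across, 28 mm tall. Starts plug down on the bench. Origin: centre of the plug's underside, z up; plate 9 to 12 mm, knob 12 to 40 mm above it; fully home, 66 mm above the origin of its caddy. Any of the four ways round fits.
- box_oblong_lid: Lid of the oblong box: silvery metal, oblong, plate 78 mm along its x and 122 mm along its y, tapered plug below 52 x 96 mm, widening to 60 x 104 mm. Grip it by the dark wood knob standing at its centre, 20 mm across, 28 mm tall. Starts plug down on the bench. Origin: centre of the plug's underside, z up; plate 9 to 12 mm, knob 12 to 40 mm above it; fully home, 49 mm above the origin of its box. Either way round fits.
- canister_small: Small round open canister of silvery metal, loose, about 0.3 kg, standing on the bench: 66 mm across, 70 mm tall, wall 3 mm, mouth 60 mm. Origin at the centre of its underside, z up.
- canister_large: Large round open canister of silvery metal, loose, about 0.45 kg, standing on the bench: 96 mm across, 80 mm tall, wall 3 mm, mouth 90 mm. Origin at the centre of its underside, z up.
- caddy_square: Square open caddy of silvery metal, loose, about 0.45 kg, standing on the bench: 80 x 80 mm with its sides along x and y, 75 mm tall, wall 3 mm, mouth 74 mm square. Origin at the centre of its underside, z up.
- box_oblong: Oblong open box of silvery metal, loose, about 0.45 kg, standing on the bench: 72 mm along its x, 116 mm along its y, 58 mm tall, wall 3 mm, mouth 66 x 110 mm. Origin at the centre of its underside, z up.
- beaker: Bystander, to be left alone: a flared brass beaker, loose, 85 mm tall, 42 mm across its foot and 60 mm across its rim, no lid, standing at one side of the work. Origin at the centre of its underside.
- mallet: Bystander, to be left alone: a wooden mallet lying on the bench at one side of the work, barrel head 56 mm thick and 95 mm long along its y, handle 230 mm long towards its -x. Origin under the middle of the head.
There are look-alikes about, which are no part of the job. Leave any pink or turquoise look-alike of the caddy_square_lid alone.

How it is judged:
At the end, for the whole second after the job is handed in: Each lid on its own box: centred within 6 mm, within 3 mm of its seated height, level within 0.06 rad, square and oblong lids within 0.12 rad of their boxes; boxes upright, less than 30 mm from where they began, all at rest; beaker and mallet moved less than 20 mm (horizontal distance between canister_small_lid and canister_small below 0.006 m and z of canister_small_lid in the frame of canister_small between 0.058 and 0.064 m and angle between each of canister_small_lid, canister_small, canister_large_lid, canister_large, caddy_square_lid, caddy_square, box_oblong_lid, box_oblong's own z axis and vertical below 0.06 rad and distance of each of canister_small, canister_large, caddy_square, box_oblong from where it was at the start of the episode below 0.03 m and linear speed of each of canister_small_lid, canister_small, canister_large_lid, canister_large, caddy_square_lid, caddy_square, box_oblong_lid, box_oblong below 0.02 m/s and horizontal distance between canister_large_lid and canister_large below 0.006 m and z of canister_large_lid in the frame of canister_large between 0.068 and 0.074 m and horizontal distance between caddy_square_lid and caddy_square below 0.006 m and z of caddy_square_lid in the frame of caddy_square between 0.063 and 0.069 m and (angle between the x axis of caddy_square_lid and the x axis of caddy_square, either way round below 0.12 rad or angle between the x axis of caddy_square_lid and the y axis of caddy_square, either way round below 0.12 rad) and horizontal distance between box_oblong_lid and box_oblong below 0.006 m and z of box_oblong_lid in the frame of box_oblong between 0.046 and 0.052 m and angle between the x axis of box_oblong_lid and the x axis of box_oblong, either way round below 0.12 rad and distance of each of beaker, mallet from where it was at the start of the episode below 0.02 m); the robot touches nothing.
It fails at once if a box is knocked over or pushed more than 30 mm from its place (distance of any of canister_small, canister_large, caddy_square, box_oblong from where it was at the start of the episode above 0.03 m or angle between any of canister_small, canister_large, caddy_square, box_oblong's own z axis and vertical above 0.35 rad).
It fails at once if the beaker is moved more than 20 mm (distance of beaker from where it was at the start of the episode above 0.02 m).
It fails at once if the mallet is moved more than 20 mm (distance of mallet from where it was at the start of the episode above 0.02 m).
It also fails if it takes over 102 s, if anything falls off the work surface, if the arm or the gripper's body presses on something with over 40 N, if the wrist force passes 120 N, or if a joint passes its speed limit or range.

## Working session

There is one attempt and no reset: what is moved stays moved. The work goes in short steps, Python scripts to look and compute and a shell command to move; the robot and the scene stay as the last step left them, time stands still between calls to the robot, and variables do not carry over. Pictures are saved under pics/ and viewed, at most 14 in all, crops included, and the job is handed in when it is done.

```bash
mkdir -p pics; ls; python3 - <<'E'
from cell import manip
import cv2,pickle
s=manip.read_state();print(s)
for n in("top","side"):
    f=manip.grab_frame(n);pickle.dump(f,open(f"{n}0.pkl","wb"))
    cv2.imwrite(f"pics/{n}0.png",cv2.resize(f["frame"][:,:,::-1],(800,600),interpolation=cv2.INTER_CUBIC))
    print(n,{k:f[k] for k in f if k!="frame"})
E
```

```text
pics
{'time': 0.0, 'qpos': array([ 1.33179927,  0.69000695, -0.1945668 ,  1.56635122,  0.15733805,
        0.90247383, -0.21508708]), 'dq': array([-0.000549  , -0.00028382,  0.00094593,  0.00218217, -0.00222618,
        0.00016427, -0.00081415]), 'effort': array([-6.21735799e-04, -5.27550352e+01, -1.26641840e+00, -1.53423715e+01,
       -5.24045492e-02,  6.53204726e-03,  1.62837528e-04]), 'eef_pos': array([ 0.168202  , -0.60131189,  0.2518951 ]), 'tcp_rot': array([-3.11059423e+00, -4.27189014e-01,  5.85129711e-04]), 'contact_force': array([ 0.20462684,  0.26890394, -0.07052073]), 'wrist_torque': array([ 0.01594672,  0.05579529, -0.01026993]), 'gripper_force': 0.0, 'width': 0.08795815132852729}
top {'fx': 412.6646811811437, 'fy': 412.6646811811437, 'cx': 256.6318563195716, 'cy': 198.1614240362121, 'k1': -0.13703462588887355, 'R': array([[ 0.04985702, -0.99873683,  0.00624723],
       [-0.97152303, -0.04994733, -0.23162096],
       [ 0.23164041,  0.00547861, -0.97278605]]), 't': array([-0.01249698,  0.52584954,  1.23734028])}
side {'fx': 358.94537497987915, 'fy': 358.94537497987915, 'cx': 254.68300415672664, 'cy': 190.40656339616132, 'k1': 0.004440755502456243, 'R': array([[ 0.88792283, -0.45996027,  0.00543932],
       [-0.33322922, -0.65133848, -0.68170116],
       [ 0.31709829,  0.60348548, -0.73161052]]), 't': array([-0.46529062,  0.21778135,  0.87479091])}
```

View pics/top0.png

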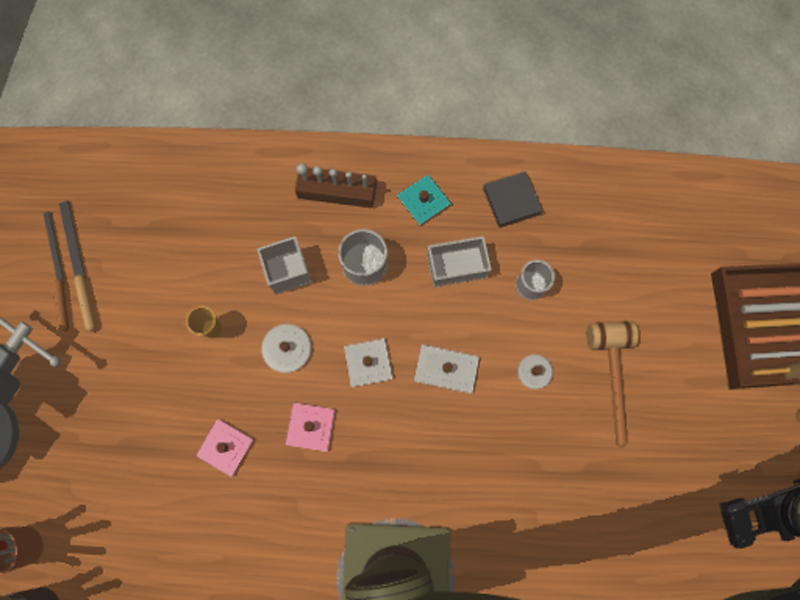

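View pics/side0.png

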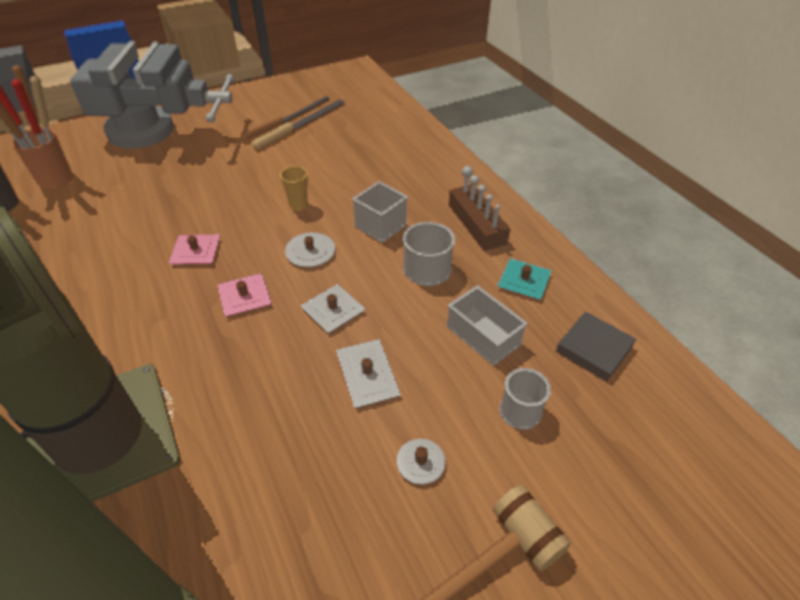

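The top view (800 px scale) shows lids: large round (286,348), square (368,362), oblong (447,369), small round (535,371). Boxes: caddy (284,264), large canister (362,256), oblong (460,260), small canister (536,280). The beaker is at (202,321) and the mallet at (613,335). The side view shows all of these too. Next I fit prism silhouettes in both views.

```bash
cat > vis.py <<'E'
import numpy as np,cv2,pickle
from scipy.optimize import minimize
S=4
def proj(f,P):
    c=np.asarray(P)@f["R"].T+f["t"]; u=c[:,:2]/c[:,2:]
    u=u*(1+f["k1"]*(u**2).sum(1,keepdims=True))
    return u*f["fx"]+[f["cx"],f["cy"]]
def unproj(f,p,z):
    d=(np.array(p,float)-[f["cx"],f["cy"]])/f["fx"]; u=d.copy()
    for _ in range(20): u=d/(1+f["k1"]*(u@u))
    r=f["R"].T@np.r_[u,1]; o=-f["R"].T@f["t"]
    return o+r*(z-o[2])/r[2]
def outline(dim):
    if len(dim)==1:
        a=np.linspace(0,2*np.pi,60,endpoint=False);return dim[0]/2*np.c_[np.cos(a),np.sin(a)]
    return np.array([[1,1],[-1,1],[-1,-1],[1,-1]])*np.array(dim)/2
def model(dim,z0,z1,q):
    o=outline(dim);c,s=np.cos(q[2]),np.sin(q[2])
    o=o@np.array([[c,s],[-s,c]])+q[:2]
    return np.vstack([np.c_[o,np.full(len(o),z)] for z in(z0,z1)])
def ras(f,pts):
    m=np.zeros((384*S,512*S),np.uint8)
    cv2.fillConvexPoly(m,cv2.convexHull(np.round((pts+.5)*S-.5).astype(np.int32)),1);return m
def obs(f,p,sat=75):
    h=cv2.cvtColor(cv2.resize(f["frame"],None,fx=S,fy=S,interpolation=cv2.INTER_CUBIC),cv2.COLOR_RGB2HSV)
    m=(h[...,1]<sat).astype(np.uint8)
    n,l,st,_=cv2.connectedComponentsWithStats(m)
    w=l[int(p[1]*S)-30:int(p[1]*S)+30,int(p[0]*S)-30:int(p[0]*S)+30].ravel();w=w[w>0]
    k=np.bincount(w).argmax()
    pts=cv2.findNonZero((l==k).astype(np.uint8))
    o=np.zeros_like(m);cv2.fillConvexPoly(o,cv2.convexHull(pts),1);return o
def fit(fs,ms,dim,z0,z1,q0):
    yaw=len(dim)==2
    def cost(v):
        q=np.r_[v[:2]/1000,v[2]/30 if yaw else 0]
        e=0
        for f,m in zip(fs,ms):
            r=ras(f,proj(f,model(dim,z0,z1,q)));e+=(r!=m).sum()/m.sum()
        return e
    v=np.array([q0[0]*1000,q0[1]*1000]+([q0[2]*30] if yaw else []))
    sx=[v]+[v+8*np.eye(len(v))[i] for i in range(len(v))]
    r=minimize(cost,v,method="Nelder-Mead",options=dict(initial_simplex=sx,xatol=.1,fatol=1e-4))
    return np.r_[r.x[:2]/1000,r.x[2]/30 if yaw else 0],r.fun
OB={"lidL":((.102,),.009,.012,(286,348),0),"lidQ":((.086,.086),.009,.012,(368,362),0.1),
"lidO":((.078,.122),.009,.012,(447,369),-.1),"lidS":((.072,),.009,.012,(535,371),0),
"boxQ":((.08,.08),0,.075,(284,264),.2),"boxL":((.096,),0,.08,(362,256),0),
"boxO":((.072,.116),0,.058,(460,260),.1),"boxS":((.066,),0,.07,(536,280),0)}
E
cat > m.py <<'E'
from vis import *
fs=[pickle.load(open(n+"0.pkl","rb")) for n in("top","side")]
for k,(d,z0,z1,p,y) in OB.items():
    P=unproj(fs[0],np.array(p)*.64,z1)
    q=[P[0],P[1],y]; 
    ctr=np.r_[P[:2],(z0+z1)/2][None]
    ms=[obs(f,proj(f,ctr)[0]) for f in fs]
    a=fit(fs,ms,d,z0,z1,q)
    b=[fit([f],[m],d,z0,z1,a[0]) for f,m in zip(fs,ms)]
    print(k,a[0].round(4),round(a[1],3),"| top",b[0][0].round(4),round(b[0][1],3),"| side",b[1][0].round(4),round(b[1][1],3))
E
python3 m.py
```

```text
lidL [0.4459 0.2496 0.    ] 0.053 | top [0.4453 0.2496 0.    ] 0.01 | side [0.4473 0.2493 0.    ] 0.015
lidQ [0.4248 0.0779 0.2393] 0.071 | top [0.4242 0.0775 0.2507] 0.023 | side [0.4264 0.0781 0.2701] 0.036
lidO [ 0.4199 -0.0843 -0.1504] 0.058 | top [ 0.4193 -0.0848 -0.1603] 0.016 | side [ 0.4207 -0.0843 -0.1554] 0.028
lidS [ 0.4224 -0.2678  0.    ] 0.065 | top [ 0.4219 -0.268   0.    ] 0.021 | side [ 0.4231 -0.2674  0.    ] 0.014
boxQ [0.6159 0.264  0.3924] 0.08 | top [0.6145 0.2632 0.3767] 0.044 | side [0.6167 0.2648 0.3753] 0.027
boxL [0.6402 0.0996 0.    ] 0.071 | top [0.6396 0.0988 0.    ] 0.026 | side [0.6414 0.0995 0.    ] 0.035
boxO [ 0.6462 -0.0997  0.2313] 0.081 | top [ 0.645  -0.0999  0.2326] 0.035 | side [ 0.6465 -0.0992  0.2278] 0.034
boxS [ 0.6118 -0.2607  0.    ] 0.086 | top [ 0.6112 -0.2612  0.    ] 0.032 | side [ 0.6128 -0.2602  0.    ] 0.045
```

```bash
cat > g.py <<'E'
import sys,numpy as np
from scipy.spatial.transform import Rotation as Ro
from cell import manip
s=manip.read_state()
R=Ro.from_rotvec(s["tcp_rot"]);p=s["eef_pos"]
print("t",round(s["time"],2),"p",p.round(4),"yaw",round(np.arctan2(*R.apply([1,0,0])[[1,0]]),4),"tilt",R.apply([0,0,1]).round(4),"F",s["contact_force"].round(2),"w",round(s["width"],4),"g",round(s["gripper_force"],2),"q7",s["qpos"][6].round(2))
for a in sys.argv[1:]:
    x,y,z,w=map(float,a.split(","))
    G=Ro.from_euler("z",w)*Ro.from_euler("x",np.pi)
    print(a,"->",(R.inv().apply(np.array([x,y,z])-p)/.5).round(4),((R.inv()*G).as_rotvec()/(np.pi/2)).round(4))
E
python3 g.py .4225,-.2677,.15,.273 .4225,-.2677,.06,.273
```

```text
t 0.1 p [ 0.1682 -0.6014  0.252 ] yaw 0.2729 tilt [-5.0e-04  1.6e-03 -1.0e+00] F [-0.54  0.88 -0.11] w 0.0876 g 0.0 q7 -0.22
.4225,-.2677,.15,.273 -> [ 0.6696 -0.5053  0.2048] [-0.0011  0.     -0.0001]
.4225,-.2677,.06,.273 -> [ 0.6696 -0.505   0.3848] [-0.0011  0.     -0.0001]
```

```bash
python3 -m crank '[[0.08,-0.06,0.02,0,0,0,1],[0.16,-0.12,0.04,0,0,0,1],[0.24,-0.18,0.06,0,0,0,1],[0.32,-0.24,0.09,0,0,0,1],[0.40,-0.30,0.12,0,0,0,1],[0.48,-0.36,0.15,0,0,0,1],[0.55,-0.41,0.17,0,0,0,1],[0.61,-0.46,0.19,0,0,0,1],[0.65,-0.49,0.20,0,0,0,1],[0.67,-0.505,0.205,0,0,0,1],[0.67,-0.505,0.205,0,0,0,1],[0.67,-0.505,0.205,0,0,0,1]]'; python3 g.py .4225,-.2677,.06,.273 .4225,-.2677,.029,.273
```

```text
time: 1.6
eef_pos: [0.4221, -0.2698, 0.1504]
tcp_rot: [3.112, 0.424, -0.001]
contact_force: [-1.3, -0.2, -0.0]
width: 0.0882
gripper_force: 0.0
t 1.6 p [ 0.4221 -0.2698  0.1504] yaw 0.2707 tilt [-5.e-04 -1.e-03 -1.e+00] F [-1.27 -0.17 -0.  ] w 0.0882 g 0.0 q7 -0.95
.4225,-.2677,.06,.273 -> [ 0.002  -0.004   0.1808] [ 0.0005  0.0005 -0.0015]
.4225,-.2677,.029,.273 -> [ 0.002  -0.0041  0.2428] [ 0.0005  0.0005 -0.0015]
```

```bash
python3 -m crank '[[0.002,-0.004,0.06,0,0,0,1],[0.002,-0.004,0.12,0,0,0,1],[0.002,-0.004,0.17,0,0,0,1],[0.002,-0.004,0.20,0,0,0,1],[0.002,-0.004,0.225,0,0,0,1],[0.002,-0.004,0.24,0,0,0,1],[0.002,-0.004,0.242,0,0,0,1],[0.002,-0.004,0.242,0,0,0,1]]'; python3 g.py .4225,-.2677,.029,.273
python3 - <<'E'
from cell import manip
import cv2,pickle
from vis import proj
import numpy as np
o=[]
for n in("top","side"):
    f=manip.grab_frame(n)
    p=proj(f,np.array([[.4225,-.2677,.04]]))[0].astype(int)
    x=min(max(p[0]-50,0),412);y=min(max(p[1]-60,0),264)
    o.append(cv2.resize(f["frame"][y:y+120,x:x+100,::-1],(400,480),interpolation=cv2.INTER_CUBIC))
cv2.imwrite("pics/a1.png",np.hstack(o))
E
```

```text
time: 2.6
eef_pos: [0.4236, -0.2664, 0.0296]
tcp_rot: [3.112, 0.427, 0.001]
contact_force: [1.0, 0.3, 0.0]
width: 0.0882
gripper_force: 0.0
t 2.6 p [ 0.4236 -0.2664  0.0296] yaw 0.2728 tilt [ 6.e-04 -4.e-04 -1.e+00] F [0.98 0.3  0.01] w 0.0882 g 0.0 q7 -0.97
.4225,-.2677,.029,.273 -> [-0.0029  0.0019  0.0012] [ 0.0003 -0.0003 -0.0001]
```

View pics/a1.png

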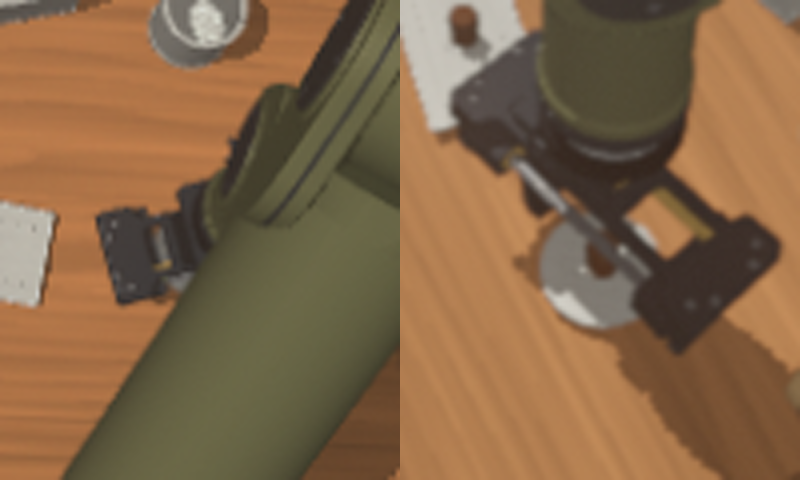

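The crops show the jaws straddling the small lid, with its knob (side crop, about 600,265) between the fingers. I'll close and lift.

```bash
python3 -m crank '[[0,0,0,0,0,0,0.5],[0,0,0,0,0,0,0],[0,0,0,0,0,0,0],[0,0,0,0,0,0,0],[0,0,0,0,0,0,0],[0,0,-0.02,0,0,0,0],[0,0,-0.06,0,0,0,0],[0,0,-0.12,0,0,0,0],[0,0,-0.18,0,0,0,0],[0,0,-0.24,0,0,0,0],[0,0,-0.26,0,0,0,0],[0,0,-0.26,0,0,0,0]]' 25; python3 g.py .612,-.2607,.15,.273 .612,-.2607,.09,.273
```

```text
time: 4.2
eef_pos: [0.4236, -0.2664, 0.1596]
tcp_rot: [3.112, 0.427, 0.001]
contact_force: [0.5, -0.1, 0.4]
width: 0.0004
gripper_force: 0.0
t 4.2 p [ 0.4236 -0.2664  0.1596] yaw 0.2727 tilt [ 1.e-03 -6.e-04 -1.e+00] F [ 0.45 -0.07  0.38] w 0.0004 g 0.0 q7 -0.95
.612,-.2607,.15,.273 -> [0.366  0.0905 0.0196] [ 0.0005 -0.0005 -0.0002]
.612,-.2607,.09,.273 -> [0.3659 0.0904 0.1396] [ 0.0005 -0.0005 -0.0002]
```

Width is 0, so the grasp missed. I'll look.

```bash
cat > look.py <<'E'
import sys
from cell import manip
import cv2,pickle
from vis import *
tag,x,y,z=sys.argv[1],*map(float,sys.argv[2:5]); h=int(sys.argv[5]) if len(sys.argv)>5 else 60
o=[]
for n in("top","side"):
    f=manip.grab_frame(n);pickle.dump(f,open(f"{n}_{tag}.pkl","wb"))
    p=proj(f,np.array([[x,y,z]]))[0].astype(int)
    a=min(max(p[0]-h,0),512-2*h);b=min(max(p[1]-h,0),384-2*h)
    o.append(cv2.resize(f["frame"][b:b+2*h,a:a+2*h,::-1],(400,400),interpolation=cv2.INTER_CUBIC))
    print(n,"crop origin",a,b,"scale",400/(2*h))
cv2.imwrite(f"pics/{tag}.png",np.hstack(o))
E
python3 look.py a2 .4236 -.2664 .08
```

```text
top crop origin 286 173 scale 3.3333333333333335
side crop origin 210 219 scale 3.3333333333333335
```

View pics/a2.png

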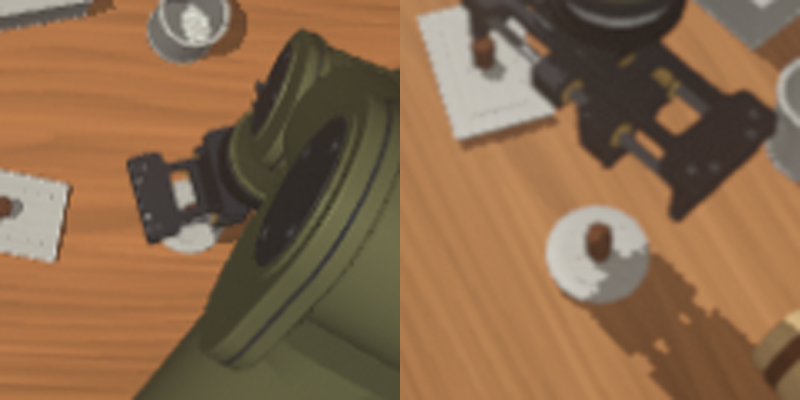

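```bash
python3 - <<'E'
from vis import *
f=pickle.load(open("side_a2.pkl","rb"));t=pickle.load(open("top_a2.pkl","rb"))
c=lambda f,P,o:((proj(f,np.array(P))-o)*3.333).round().tolist()
P=[[.4236,-.2664,.16],[.4236,-.2664,.146],[.4236,-.2664,.21],[.4225,-.2677,.04],[.4225,-.2677,.012]]
print("side",c(f,P,[210,219]),"top",c(t,P,[286,173]))
ctr=proj(f,np.array([[.4225,-.2677,.01]]))[0]
m=obs(f,ctr);print(fit([f],[m],(.072,),.009,.012,[.4225,-.2677,0]))
E
```

```text
side [[205.0, 136.0], [204.0, 148.0], [208.0, 89.0], [198.0, 233.0], [196.0, 252.0]] top [[221.0, 189.0], [218.0, 191.0], [235.0, 179.0], [193.0, 210.0], [187.0, 214.0]]
(array([ 0.42280367, -0.26673107,  0.        ]), np.float64(0.011889377100025847))
```

The lid did not move. The fingers most likely close slowly and were not yet shut when the arm lifted. I'll retry with a smaller pre-opening and more closing time.

```bash
python3 -m crank '[[-0.003,0.001,0,0,0,0,0.5],[-0.003,0.001,0,0,0,0,0.5],[-0.003,0.001,0,0,0,0,0.5],[-0.003,0.001,0,0,0,0,0.5],[-0.003,0.001,0.05,0,0,0,0.5],[-0.003,0.001,0.1,0,0,0,0.5],[-0.003,0.001,0.15,0,0,0,0.5],[-0.003,0.001,0.2,0,0,0,0.5],[-0.003,0.001,0.23,0,0,0,0.5],[-0.003,0.001,0.25,0,0,0,0.5],[-0.003,0.001,0.26,0,0,0,0.5],[-0.003,0.001,0.26,0,0,0,0.5]]' && python3 -m crank '[[0,0,0,0,0,0,0],[0,0,0,0,0,0,0],[0,0,0,0,0,0,0],[0,0,0,0,0,0,0],[0,0,0,0,0,0,0],[0,0,0,0,0,0,0]]' 25; python3 g.py
```

```text
time: 5.8
eef_pos: [0.4222, -0.2673, 0.0294]
tcp_rot: [3.112, 0.427, 0.0]
contact_force: [0.8, -0.0, -1.0]
width: 0.044
gripper_force: 0.0
time: 6.55
eef_pos: [0.4223, -0.2673, 0.0295]
tcp_rot: [3.112, 0.427, 0.001]
contact_force: [-0.3, 0.4, 5.3]
width: 0.0193
gripper_force: 25.0
t 6.55 p [ 0.4223 -0.2673  0.0295] yaw 0.2728 tilt [ 5.e-04 -4.e-04 -1.e+00] F [-0.29  0.41  5.26] w 0.0193 g 25.0 q7 -0.98
```

```bash
python3 -m crank '[[0,0,-0.02,0,0,0,0],[0,0,-0.06,0,0,0,0],[0,0,-0.12,0,0,0,0],[0,0,-0.18,0,0,0,0],[0,0,-0.23,0,0,0,0],[0.05,0.012,-0.26,0,0,0,0],[0.12,0.03,-0.26,0,0,0,0],[0.2,0.05,-0.26,0,0,0,0],[0.28,0.07,-0.26,0,0,0,0],[0.34,0.083,-0.26,0,0,0,0],[0.36,0.089,-0.26,0,0,0,0],[0.36,0.089,-0.26,0,0,0,0]]'; python3 -m crank '[[0,0,0,0,0,0,0],[0,0,0,0,0,0,0]]'; python3 g.py .612,-.2607,.12,.273 .612,-.2607,.0905,.273;python3 look.py a3 .612 -.2607 .1
```

```text
time: 8.05
eef_pos: [0.6066, -0.2615, 0.1589]
tcp_rot: [-3.112, -0.427, 0.002]
contact_force: [-1.1, -0.0, -0.6]
width: 0.0193
gripper_force: 25.0
time: 8.3
eef_pos: [0.6062, -0.262, 0.1593]
tcp_rot: [3.113, 0.426, -0.002]
contact_force: [-0.8, -0.4, -1.4]
width: 0.0193
gripper_force: 25.0
t 8.3 p [ 0.6062 -0.262   0.1593] yaw 0.2719 tilt [-1.2e-03 -2.0e-04 -1.0e+00] F [-0.79 -0.41 -1.41] w 0.0193 g 25.0 q7 -1.03
.612,-.2607,.12,.273 -> [0.012  0.0006 0.0787] [-0.0001  0.0008 -0.0007]
.612,-.2607,.0905,.273 -> [0.0121 0.0006 0.1377] [-0.0001  0.0008 -0.0007]
top crop origin 285 112 scale 3.3333333333333335
side crop origin 279 179 scale 3.3333333333333335
```

View pics/a3.png

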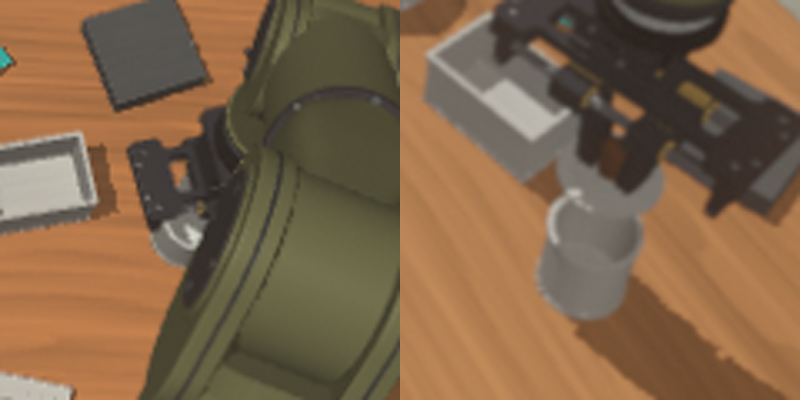

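The lid is held level over the small canister (side crop, lid about 610,180 and mouth about 595,220). Lowering it.

```bash
python3 -m crank '[[0.012,0.001,0.03,0,0,0,0],[0.012,0.001,0.06,0,0,0,0],[0.012,0.001,0.08,0,0,0,0],[0.012,0.001,0.09,0,0,0,0],[0.012,0.001,0.1,0,0,0,0],[0.012,0.001,0.11,0,0,0,0],[0.012,0.001,0.12,0,0,0,0],[0.012,0.001,0.128,0,0,0,0],[0.012,0.001,0.134,0,0,0,0],[0.012,0.001,0.137,0,0,0,0],[0.012,0.001,0.137,0,0,0,0]]'; python3 g.py .612,-.2607,.0905,.273
```

```text
time: 9.78
eef_pos: [0.6134, -0.2604, 0.0908]
tcp_rot: [3.112, 0.427, 0.0]
contact_force: [-0.0, -0.9, -1.9]
width: 0.0192
gripper_force: 25.0
t 9.78 p [ 0.6134 -0.2604  0.0908] yaw 0.2728 tilt [ 0.e+00 -1.e-04 -1.e+00] F [-0.02 -0.95 -1.87] w 0.0192 g 25.0 q7 -1.04
.612,-.2607,.0905,.273 -> [-0.0028 -0.0002  0.0006] [ 0.0001 -0.     -0.0002]
```

```bash
python3 -m crank '[[0,0,0,0,0,0,0.5],[0,0,0,0,0,0,0.5],[0,0,0,0,0,0,0.5],[0,0,0,0,0,0,0.5],[0,0,0,0,0,0,0.5],[0,0,-0.03,0,0,0,0.5],[0,0,-0.08,0,0,0,0.5],[0,0,-0.14,0,0,0,0.5],[0,0,-0.17,0,0,0,0.5],[0,0,-0.17,0,0,0,0.5]]'; python3 g.py .42,-.0845,.13,0 .42,-.0845,.0295,0; python3 - <<'E'
from cell import manip
E
```

```text
time: 11.02
eef_pos: [0.6141, -0.2607, 0.1772]
tcp_rot: [3.111, 0.427, 0.004]
contact_force: [-0.4, 1.0, 0.5]
width: 0.0442
gripper_force: 0.0
t 11.03 p [ 0.6141 -0.2607  0.1772] yaw 0.2727 tilt [ 0.0026 -0.001  -1.    ] F [-0.36  1.02  0.48] w 0.0442 g 0.0 q7 -1.03
.42,-.0845,.13,0 -> [-0.2791 -0.444   0.093 ] [ 0.0008 -0.0016  0.1736]
.42,-.0845,.0295,0 -> [-0.2796 -0.4443  0.294 ] [ 0.0008 -0.0016  0.1736]
```

```bash
python3 -m crank '[[-0.03,-0.05,0.0,0,0,0.03,0.5],[-0.07,-0.11,0.0,0,0,0.06,0.5],[-0.12,-0.18,0.0,0,0,0.1,0.5],[-0.17,-0.26,0.02,0,0,0.13,0.5],[-0.22,-0.34,0.05,0,0,0.16,0.5],[-0.255,-0.4,0.075,0,0,0.1736,0.5],[-0.275,-0.435,0.09,0,0,0.1736,0.5],[-0.279,-0.444,0.093,0,0,0.1736,0.5],[-0.279,-0.444,0.093,0,0,0.1736,0.5],[-0.279,-0.444,0.093,0,0,0.1736,0.5]]'; python3 g.py .42,-.0845,.0295,0; python3 look.py a4 .52 -.264 .05 80
```

```text
time: 12.28
eef_pos: [0.4203, -0.085, 0.1293]
tcp_rot: [3.141, -0.001, 0.003]
contact_force: [-0.5, 0.0, -0.1]
width: 0.0439
gripper_force: 0.0
t 12.28 p [ 0.4203 -0.085   0.1293] yaw -0.0009 tilt [ 1.6e-03 -6.0e-04 -1.0e+00] F [-0.55  0.04 -0.15] w 0.0439 g 0.0 q7 -1.44
.42,-.0845,.0295,0 -> [-0.0008 -0.0011  0.1997] [ 0.0004 -0.001  -0.0006]
top crop origin 263 125 scale 2.5
side crop origin 224 188 scale 2.5
```

View pics/a4.png

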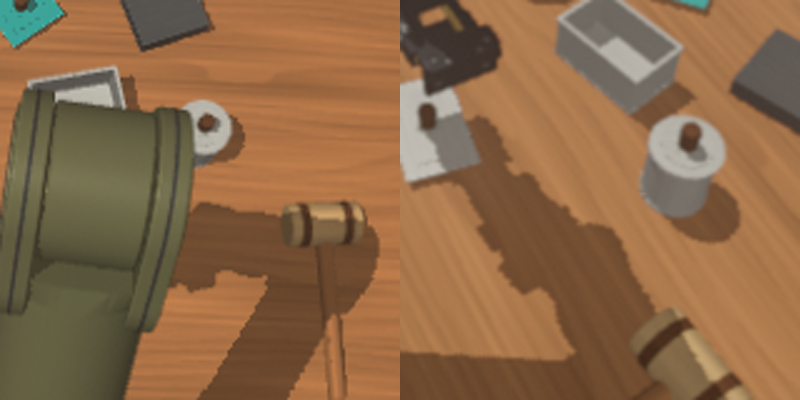

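The small lid sits level on its canister (side crop 685,150). The mallet has not moved. Next, the oblong lid.

```bash
python3 -m crank '[[-0.001,-0.001,0.05,0,0,0,0.5],[-0.001,-0.001,0.1,0,0,0,0.5],[-0.001,-0.001,0.15,0,0,0,0.5],[-0.001,-0.001,0.18,0,0,0,0.5],[-0.001,-0.001,0.195,0,0,0,0.5],[-0.001,-0.001,0.199,0,0,0,0.5],[-0.001,-0.001,0.199,0,0,0,0],[-0.001,-0.001,0.199,0,0,0,0],[-0.001,-0.001,0.199,0,0,0,0],[-0.001,-0.001,0.199,0,0,0,0],[-0.001,-0.001,0.199,0,0,0,0],[-0.001,-0.001,0.199,0,0,0,0]]' 30; python3 g.py .6458,-.0996,.15,.387
```

```text
time: 13.88
eef_pos: [0.429, -0.0861, 0.0381]
tcp_rot: [-3.138, -0.001, 0.029]
contact_force: [-0.0, 0.3, -1.4]
width: 0.0189
gripper_force: 30.0
t 13.88 p [ 0.429  -0.0861  0.0381] yaw 0.0006 tilt [-0.0186  0.0039 -0.9998] F [-0.03  0.26 -1.35] w 0.0189 g 30.0 q7 -2.65
.6458,-.0996,.15,.387 -> [ 0.4294  0.0263 -0.2319] [-0.0047  0.0112 -0.246 ]
```

Joint 7 ran to its limit, so the grip is off-centre. I'll release, go up and check the joints.

```bash
python3 -m crank '[[0,0,0,0,0,0,0.5],[0,0,0,0,0,0,0.5],[0,0,0,0,0,0,0.5],[0,0,0,0,0,0,0.5],[0,0,0,0,0,0,0.5],[0,0,-0.05,0,0,0,0.5],[0,0,-0.1,0,0,0,0.5],[0,0,-0.15,0,0,0,0.5],[0,0,-0.19,0,0,0,0.5],[0,0,-0.2,0,0,0,0.5],[0,0,-0.2,0,0,0,0.5],[0,0,-0.2,0,0,0,0.5]]'; python3 g.py .42,-.0845,.13,0 .42,-.0845,.13,-.8 .42,-.0845,.13,.8; python3 -c "
from cell import manip;print(manip.read_state()['qpos'].round(2))"
```

```text
time: 15.38
eef_pos: [0.4304, -0.0865, 0.1373]
tcp_rot: [-3.138, -0.001, 0.031]
contact_force: [-0.1, -0.6, 0.7]
width: 0.0441
gripper_force: 0.0
t 15.38 p [ 0.4304 -0.0865  0.1373] yaw 0.0008 tilt [-0.02    0.0039 -0.9998] F [-0.06 -0.59  0.68] w 0.0441 g 0.0 q7 -2.36
.42,-.0845,.13,0 -> [-0.0206 -0.0039  0.0151] [-0.0025  0.0127  0.0005]
.42,-.0845,.13,-.8 -> [-0.0206 -0.0039  0.0151] [0.0028 0.013  0.5098]
.42,-.0845,.13,.8 -> [-0.0206 -0.0039  0.0151] [-0.0074  0.011  -0.5088]
[ 0.44  0.73 -0.55  2.19  0.85  0.48 -2.36]
```

```bash
python3 g.py .46,.05,.2,1.2; python3 -m crank '[[0,-0.02,-0.05,0,0,-0.08,0.5],[0.01,-0.06,-0.1,0,0.003,-0.17,0.5],[0.02,-0.12,-0.12,0,0.005,-0.27,0.5],[0.04,-0.18,-0.125,0,0.008,-0.37,0.5],[0.06,-0.24,-0.125,0,0.01,-0.47,0.5],[0.06,-0.27,-0.125,-0.005,0.01,-0.57,0.5],[0.06,-0.273,-0.125,-0.01,0.01,-0.67,0.5],[0.06,-0.273,-0.125,-0.01,0.009,-0.74,0.5],[0.06,-0.273,-0.125,-0.01,0.009,-0.764,0.5],[0.06,-0.273,-0.125,-0.01,0.009,-0.764,0.5],[0.06,-0.273,-0.125,-0.01,0.009,-0.764,0.5]]'; python3 g.py; cat > q.py <<'E'
from cell import manip;print(manip.read_state()['qpos'].round(2))
E
python3 q.py; python3 look.py a5 .42 -.08 .02 60; python3 - <<'E'
from vis import *
for n in("side","top"):
    f=pickle.load(open(n+"_a5.pkl","rb"));m=obs(f,proj(f,np.array([[.42,-.0845,.01]]))[0]);print(n,m.sum(),fit([f],[m],(.078,.122),.009,.012,[.42,-.0845,-.157]))
E
```

```text
t 15.38 p [ 0.4304 -0.0865  0.1373] yaw 0.0008 tilt [-0.02    0.0039 -0.9998] F [-0.06 -0.59  0.68] w 0.0441 g 0.0 q7 -2.36
.46,.05,.2,1.2 -> [ 0.0568 -0.2734 -0.1254] [-0.0098  0.0097 -0.7634]
time: 16.75
eef_pos: [0.4619, 0.0497, 0.2003]
tcp_rot: [2.592, 1.773, -0.0]
contact_force: [0.2, -0.6, 0.5]
width: 0.0437
gripper_force: 0.0
t 16.75 p [0.4619 0.0497 0.2003] yaw 1.1995 tilt [ 4.e-04 -9.e-04 -1.e+00] F [ 0.16 -0.6   0.5 ] w 0.0437 g 0.0 q7 -1.52
[ 0.39  0.75 -0.99  2.07  0.88  0.83 -1.52]
top crop origin 224 174 scale 3.3333333333333335
side crop origin 173 174 scale 3.3333333333333335
side 19208 (array([ 0.42019688, -0.08665227, -0.16891194]), np.float64(0.029675135360266554))
top 15166 (array([ 0.41852841, -0.08654046, -0.15848327]), np.float64(0.016879862851114334))
```

View pics/a5.png

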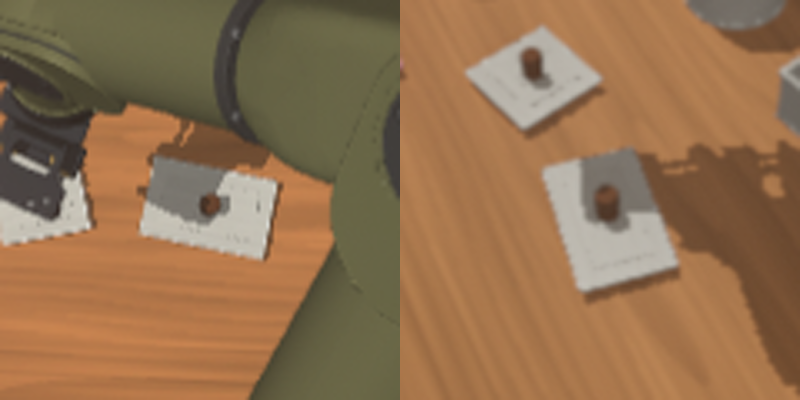

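The oblong lid is undamaged (side crop 610,215), now at (.4194,-.0866) with yaw -.163. I'll move over it with a larger tool yaw to bring joint 7 back towards the middle.

```bash
python3 g.py .4194,-.0866,.15,2.2
```

```text
t 16.85 p [0.462  0.0497 0.2005] yaw 1.1999 tilt [ 8.e-04 -9.e-04 -1.e+00] F [ 0.99 -0.25  0.46] w 0.0442 g 0.0 q7 -1.52
.4194,-.0866,.15,2.2 -> [-0.2848  0.0193  0.1012] [ 5.000e-04  7.000e-04 -6.367e-01]
```

```bash
python3 -m crank '[[-0.03,0.002,0,0,0,-0.08,0.5],[-0.08,0.006,0,0,0,-0.17,0.5],[-0.14,0.01,0.02,0,0,-0.27,0.5],[-0.2,0.014,0.04,0,0,-0.37,0.5],[-0.25,0.017,0.06,0,0,-0.47,0.5],[-0.28,0.019,0.09,0,0,-0.56,0.5],[-0.285,0.019,0.1,0,0,-0.62,0.5],[-0.285,0.019,0.1,0,0,-0.637,0.5],[-0.285,0.019,0.1,0,0,-0.637,0.5],[-0.285,0.019,0.1,0,0,-0.637,0.5]]'; python3 g.py .4194,-.0866,.06,2.2 .4194,-.0866,.0295,2.2;python3 q.py
```

```text
time: 18.1
eef_pos: [0.4197, -0.0863, 0.1509]
tcp_rot: [1.423, 2.799, -0.0]
contact_force: [0.2, 0.2, -0.9]
width: 0.0441
gripper_force: 0.0
t 18.1 p [ 0.4197 -0.0863  0.1509] yaw 2.2008 tilt [ 1.5e-03 -9.0e-04 -1.0e+00] F [ 0.19  0.22 -0.86] w 0.0441 g 0.0 q7 -0.54
.4194,-.0866,.06,2.2 -> [ 0.     -0.0009  0.1818] [0.0005 0.001  0.0005]
.4194,-.0866,.0295,2.2 -> [ 1.000e-04 -1.000e-03  2.428e-01] [0.0005 0.001  0.0005]
[ 0.75  0.9  -1.15  2.21  1.16  0.89 -0.54]
```

```bash
python3 -m crank '[[0,-0.001,0.04,0,0,0,0.5],[0,-0.001,0.08,0,0,0,0.5],[0,-0.001,0.12,0,0,0,0.5],[0,-0.001,0.16,0,0,0,0.5],[0,-0.001,0.18,0,0,0,0.5],[0,-0.001,0.18,0,0,0,0.5]]'; python3 g.py .4194,-.0866,.0295,2.2;python3 q.py
```

```text
time: 18.85
eef_pos: [0.4189, -0.0867, 0.0604]
tcp_rot: [1.423, 2.8, -0.001]
contact_force: [1.2, -0.7, 0.5]
width: 0.044
gripper_force: 0.0
t 18.85 p [ 0.4189 -0.0867  0.0604] yaw 2.2013 tilt [ 1.e-04 -5.e-04 -1.e+00] F [ 1.19 -0.72  0.47] w 0.044 g 0.0 q7 -0.76
.4194,-.0866,.0295,2.2 -> [-0.0004  0.001   0.0618] [-0.0001  0.0003  0.0008]
[ 0.68  1.06 -1.02  2.26  1.46  0.85 -0.76]
```

Joints are well within range. I'll finish the descent and grip.

```bash
python3 -m crank '[[0,0.001,0.03,0,0,0,0.5],[0,0.001,0.05,0,0,0,0.5],[0,0.001,0.06,0,0,0,0.5],[0,0.001,0.062,0,0,0,0.5],[0,0.001,0.062,0,0,0,0.5],[0,0.001,0.062,0,0,0,0],[0,0.001,0.062,0,0,0,0],[0,0.001,0.062,0,0,0,0],[0,0.001,0.062,0,0,0,0],[0,0.001,0.062,0,0,0,0],[0,0.001,0.062,0,0,0,0]]' 30; python3 g.py .6458,-.0996,.15,2.593;python3 q.py
```

```text
time: 20.23
eef_pos: [0.4196, -0.0866, 0.0297]
tcp_rot: [1.423, 2.8, -0.0]
contact_force: [0.8, -0.5, 1.9]
width: 0.0192
gripper_force: 30.0
t 20.23 p [ 0.4196 -0.0866  0.0297] yaw 2.2014 tilt [ 1.1e-03 -6.0e-04 -1.0e+00] F [ 0.79 -0.49  1.92] w 0.0192 g 30.0 q7 -0.83
.6458,-.0996,.15,2.593 -> [-0.2881  0.3502 -0.2401] [ 2.000e-04  8.000e-04 -2.493e-01]
[ 0.66  1.13 -0.99  2.26  1.55  0.86 -0.83]
```

```bash
python3 -m crank '[[0,0,-0.02,0,0,0,0],[0,0,-0.07,0,0,0,0],[0,0,-0.13,0,0,0,0],[0,0,-0.19,0,0,0,0],[-0.03,0.035,-0.23,0,0,-0.03,0],[-0.08,0.095,-0.24,0,0,-0.08,0],[-0.13,0.16,-0.24,0,0,-0.13,0],[-0.18,0.22,-0.24,0,0,-0.18,0],[-0.23,0.28,-0.24,0,0,-0.22,0],[-0.27,0.33,-0.24,0,0,-0.249,0],[-0.288,0.35,-0.24,0,0,-0.249,0],[-0.288,0.35,-0.24,0,0,-0.249,0]]';python3 -m crank '[[0,0,0,0,0,0,0],[0,0,0,0,0,0,0]]'; python3 g.py .6458,-.0996,.11,2.594 .6458,-.0996,.079,2.594;python3 q.py;python3 look.py a6 .6458 -.0996 .08
```

```text
time: 21.72
eef_pos: [0.6455, -0.0995, 0.1495]
tcp_rot: [0.852, 3.024, -0.0]
contact_force: [-0.3, 0.2, -2.1]
width: 0.0192
gripper_force: 30.0
time: 21.98
eef_pos: [0.6447, -0.0999, 0.1498]
tcp_rot: [0.851, 3.024, -0.002]
contact_force: [0.9, -0.4, -1.0]
width: 0.0193
gripper_force: 30.0
t 21.98 p [ 0.6447 -0.0999  0.1498] yaw 2.5931 tilt [-1.0e-04 -1.1e-03 -1.0e+00] F [ 0.93 -0.42 -0.97] w 0.0193 g 30.0 q7 0.29
.6458,-.0996,.11,2.594 -> [-0.0015  0.0017  0.0795] [-0.0006  0.0003 -0.0006]
.6458,-.0996,.079,2.594 -> [-0.0015  0.0017  0.1415] [-0.0006  0.0003 -0.0006]
[ 0.6   1.1  -1.15  1.54  1.05  1.21  0.29]
top crop origin 234 101 scale 3.3333333333333335
side crop origin 252 135 scale 3.3333333333333335
```

View pics/a6.png

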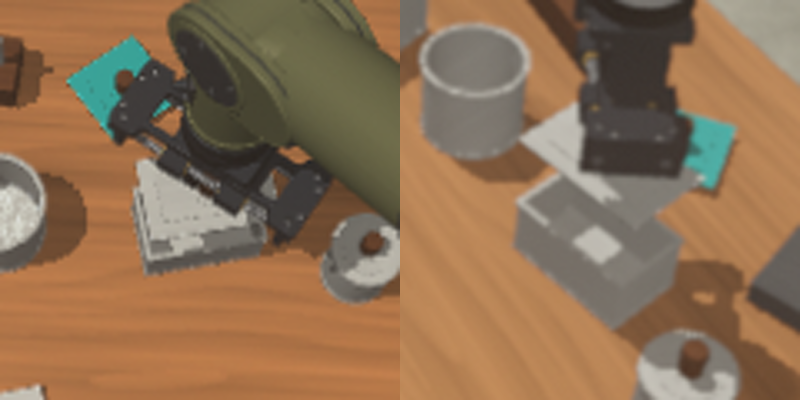

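```bash
cat > ov.py <<'E'
import sys
from vis import *
# tag x y zplate yaw dims ; box q
def ov(tag,out,cx,cy,cz,items,h=40):
    o=[]
    for n in("top","side"):
        f=pickle.load(open(f"{n}_{tag}.pkl","rb"));k=400/(2*h)
        p=proj(f,np.array([[cx,cy,cz]]))[0].astype(int);a,b=p-h
        im=cv2.resize(f["frame"][b:b+2*h,a:a+2*h,::-1],(400,400),interpolation=cv2.INTER_CUBIC)
        for dim,z,q,col in items:
            c=proj(f,model(dim,z,z,q)[:len(outline(dim))])
            cv2.polylines(im,[np.round((c-[a,b]+.5)*k).astype(np.int32)],True,col,1)
        o.append(im)
    cv2.imwrite(f"pics/{out}.png",np.hstack(o))
E
python3 -c "
from ov import ov
ov('a6','o6',.6458,-.0996,.1,[((.078,.122),.132,[.6447,-.0999,.23],(0,0,255)),((.072,.116),.058,[.6458,-.0996,.23],(0,255,0))])"
```

```text
(no output)
```

View pics/o6.png

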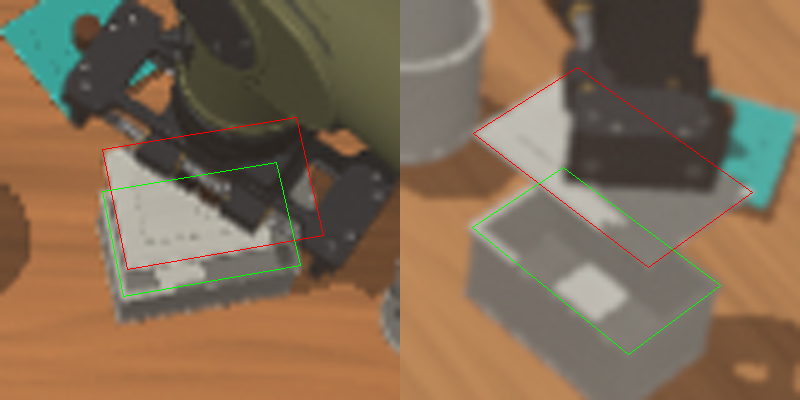

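The overlay outlines match both lid (red) and box (green), so they are in line and centred. Lowering.

```bash
python3 -m crank '[[-0.0015,0.0015,0.03,0,0,0,0],[-0.0015,0.0015,0.06,0,0,0,0],[-0.0015,0.0015,0.08,0,0,0,0],[-0.0015,0.0015,0.095,0,0,0,0],[-0.0015,0.0015,0.107,0,0,0,0],[-0.0015,0.0015,0.117,0,0,0,0],[-0.0015,0.0015,0.127,0,0,0,0],[-0.0015,0.0015,0.135,0,0,0,0],[-0.0015,0.0015,0.14,0,0,0,0],[-0.0015,0.0015,0.142,0,0,0,0],[-0.0015,0.0015,0.142,0,0,0,0]]'; python3 g.py .6458,-.0996,.079,2.594;python3 q.py
```

```text
time: 23.45
eef_pos: [0.6467, -0.0995, 0.0789]
tcp_rot: [0.852, 3.023, -0.001]
contact_force: [-0.4, 0.0, -1.7]
width: 0.0191
gripper_force: 30.0
t 23.45 p [ 0.6467 -0.0995  0.0789] yaw 2.5924 tilt [ 1.e-03 -6.e-04 -1.e+00] F [-0.37  0.03 -1.71] w 0.0191 g 30.0 q7 0.24
.6458,-.0996,.079,2.594 -> [ 0.0014 -0.0012 -0.0003] [-0.      0.0007 -0.001 ]
[ 0.59  1.18 -1.09  1.56  1.14  1.13  0.24]
```

```bash
python3 -m crank '[[0,0,0,0,0,0,0.5],[0,0,0,0,0,0,0.5],[0,0,0,0,0,0,0.5],[0,0,0,0,0,0,0.5],[0,0,0,0,0,0,0.5],[0,0,-0.03,0,0,0,0.5],[0,0,-0.08,0,0,0,0.5],[0,0,-0.14,0,0,0,0.5],[0,0,-0.18,0,0,0,0.5],[0,0,-0.18,0,0,0,0.5]]'; python3 g.py .4253,.0778,.13,2.1
```

```text
time: 24.7
eef_pos: [0.6477, -0.0991, 0.1713]
tcp_rot: [0.851, 3.019, 0.001]
contact_force: [0.6, 0.7, 0.0]
width: 0.0439
gripper_force: 0.0
t 24.7 p [ 0.6477 -0.0991  0.1713] yaw 2.5923 tilt [ 4.7e-03 -7.0e-04 -1.0e+00] F [0.65 0.71 0.01] w 0.0439 g 0.0 q7 0.31
.4253,.0778,.13,2.1 -> [0.5644 0.0694 0.0804] [0.0018 0.0024 0.3134]
```

```bash
python3 -m crank '[[0.05,0.006,0,0,0,0.04,0.5],[0.12,0.015,0,0,0,0.09,0.5],[0.2,0.025,0,0,0,0.14,0.5],[0.28,0.034,0.01,0,0,0.19,0.5],[0.36,0.044,0.03,0,0,0.24,0.5],[0.44,0.054,0.05,0,0,0.29,0.5],[0.51,0.063,0.07,0,0,0.313,0.5],[0.55,0.068,0.08,0,0,0.313,0.5],[0.564,0.069,0.08,0.002,0.002,0.313,0.5],[0.564,0.069,0.08,0.002,0.002,0.313,0.5],[0.564,0.069,0.08,0.002,0.002,0.313,0.5]]'; python3 g.py .4253,.0778,.0295,2.1;python3 q.py; python3 look.py a7 .6458 -.0996 .06
```

```text
time: 26.08
eef_pos: [0.4248, 0.0766, 0.1284]
tcp_rot: [-1.564, -2.722, 0.004]
contact_force: [-0.4, -0.7, 0.8]
width: 0.0444
gripper_force: 0.0
t 26.07 p [0.4248 0.0766 0.1284] yaw 2.0988 tilt [-3.3e-03 -8.0e-04 -1.0e+00] F [-0.38 -0.73  0.82] w 0.0444 g 0.0 q7 -1.03
.4253,.0778,.0295,2.1 -> [0.0015 0.0027 0.1977] [-0.0021 -0.0006 -0.0007]
[ 0.31  0.9  -1.03  2.21  1.2   0.8  -1.03]
top crop origin 233 103 scale 3.3333333333333335
side crop origin 251 140 scale 3.3333333333333335
```

View pics/a7.png

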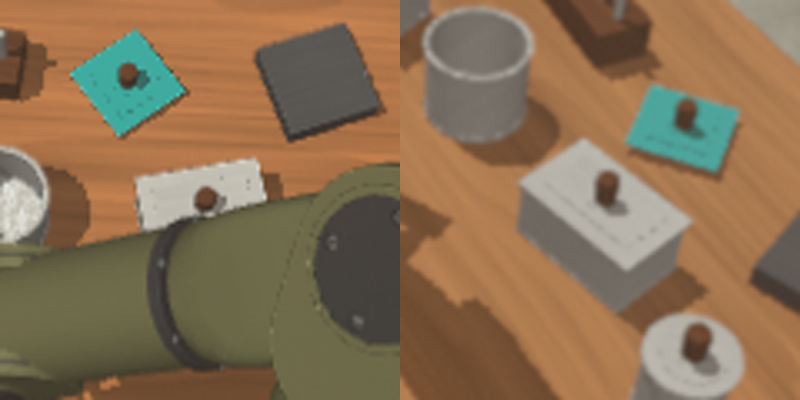

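The oblong lid sits flush and in line (side crop 605,205). Now descending on the square lid.

```bash
python3 -m crank '[[0.001,0.002,0.05,-0.002,0,0,0.5],[0.001,0.002,0.09,-0.002,0,0,0.5],[0.001,0.002,0.13,-0.002,0,0,0.5],[0.001,0.002,0.16,-0.002,0,0,0.5],[0.001,0.002,0.185,-0.002,0,0,0.5],[0.001,0.002,0.197,-0.002,0,0,0.5],[0.001,0.002,0.197,-0.002,0,0,0.5],[0.001,0.002,0.197,-0.002,0,0,0.5]]'; python3 g.py .4253,.0778,.0295,2.1;python3 q.py
```

```text
time: 27.18
eef_pos: [0.4246, 0.0781, 0.0303]
tcp_rot: [-1.562, -2.725, -0.001]
contact_force: [-0.7, 0.5, -0.4]
width: 0.044
gripper_force: 0.0
t 27.18 p [0.4246 0.0781 0.0303] yaw 2.1005 tilt [-3.0e-04  1.2e-03 -1.0e+00] F [-0.74  0.46 -0.37] w 0.044 g 0.0 q7 -1.3
.4253,.0778,.0295,2.1 -> [-0.0011  0.0009  0.0017] [ 0.0002 -0.0007  0.0003]
[ 0.24  1.09 -0.91  2.25  1.54  0.77 -1.3 ]
```

```bash
python3 -m crank '[[0,0,0.001,0,0,0,0],[0,0,0.001,0,0,0,0],[0,0,0.001,0,0,0,0],[0,0,0.001,0,0,0,0],[0,0,0.001,0,0,0,0],[0,0,0.001,0,0,0,0],[0,0,-0.02,0,0,0,0],[0,0,-0.07,0,0,0,0],[0,0,-0.13,0,0,0,0],[0,0,-0.19,0,0,0,0],[0,0,-0.24,0,0,0,0],[0,0,-0.25,0,0,0,0]]' 30; python3 g.py .6156,.264,.155,2.221;python3 q.py
```

```text
time: 28.68
eef_pos: [0.4247, 0.0781, 0.1563]
tcp_rot: [1.562, 2.725, 0.003]
contact_force: [-0.4, -0.0, -2.1]
width: 0.0191
gripper_force: 30.0
t 28.68 p [0.4247 0.0781 0.1563] yaw 2.1007 tilt [ 0.0013  0.0013 -1.    ] F [-0.42 -0.01 -2.07] w 0.0191 g 30.0 q7 -0.95
.6156,.264,.155,2.221 -> [0.1279 0.5173 0.0035] [ 0.0011 -0.0002 -0.0766]
[ 0.33  0.84 -1.05  2.2   1.1   0.81 -0.95]
```

```bash
python3 -m crank '[[0.012,0.05,0,0,0,-0.01,0],[0.03,0.12,0,0,0,-0.02,0],[0.047,0.19,0,0,0,-0.03,0],[0.064,0.26,0,0,0,-0.04,0],[0.081,0.33,0,0,0,-0.05,0],[0.099,0.4,0,0,0,-0.06,0],[0.114,0.46,0.003,0,0,-0.07,0],[0.124,0.5,0.003,0.001,0,-0.077,0],[0.128,0.517,0.003,0.001,0,-0.077,0],[0.128,0.517,0.003,0.001,0,-0.077,0],[0.128,0.517,0.003,0.001,0,-0.077,0],[0.128,0.517,0.003,0.001,0,-0.077,0]]'; python3 g.py .6156,.264,.0965,2.221;python3 q.py
python3 look.py a8 .6156 .264 .1; python3 -c "
from ov import ov
ov('a8','o8',.6156,.264,.1,[((.086,.086),.137,[.6156,.264,.376],(0,0,255)),((.08,.08),.075,[.6156,.264,.376],(0,255,0))])"
```

```text
time: 30.18
eef_pos: [0.6149, 0.263, 0.1534]
tcp_rot: [-1.394, -2.813, 0.003]
contact_force: [-0.1, -0.8, -1.2]
width: 0.019
gripper_force: 30.0
t 30.18 p [0.6149 0.263  0.1534] yaw 2.2215 tilt [-2.5e-03 -7.0e-04 -1.0e+00] F [-0.08 -0.78 -1.23] w 0.019 g 30.0 q7 -0.56
.6156,.264,.0965,2.221 -> [0.0006 0.0027 0.1138] [-0.0015 -0.0006  0.0003]
[ 0.    1.06 -1.04  1.48  0.96  1.17 -0.56]
top crop origin 118 103 scale 3.3333333333333335
side crop origin 182 59 scale 3.3333333333333335
```

View pics/o8.png

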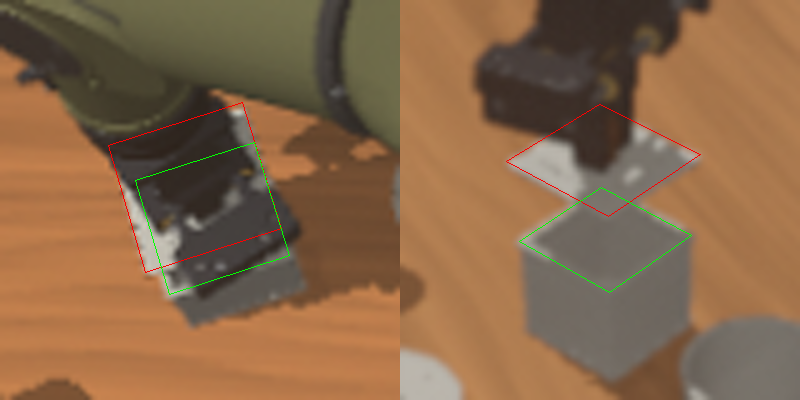

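Red (lid) and green (caddy) outlines fit in both views. Lowering.

```bash
python3 -m crank '[[0.001,0.002,0.03,-0.001,0,0,0],[0.001,0.002,0.05,-0.001,0,0,0],[0.001,0.002,0.065,-0.001,0,0,0],[0.001,0.002,0.077,-0.001,0,0,0],[0.001,0.002,0.087,-0.001,0,0,0],[0.001,0.002,0.096,-0.001,0,0,0],[0.001,0.002,0.104,-0.001,0,0,0],[0.001,0.002,0.11,-0.001,0,0,0],[0.001,0.002,0.114,-0.001,0,0,0],[0.001,0.002,0.114,-0.001,0,0,0]]'; python3 g.py .6156,.264,.096,2.221; python3 -m crank '[[0,0,0,0,0,0,0.5],[0,0,0,0,0,0,0.5],[0,0,0,0,0,0,0.5],[0,0,0,0,0,0,0.5],[0,0,0,0,0,0,0.5],[0,0,-0.03,0,0,0,0.5],[0,0,-0.08,0,0,0,0.5],[0,0,-0.13,0,0,0,0.5],[0,0,-0.15,0,0,0,0.5],[0,0,-0.15,0,0,0,0.5]]'; python3 g.py .4463,.2495,.13,2.0;python3 q.py
```

```text
time: 31.52
eef_pos: [0.6155, 0.2648, 0.0963]
tcp_rot: [-1.394, -2.814, -0.0]
contact_force: [-0.2, -0.1, -2.2]
width: 0.0188
gripper_force: 30.0
t 31.52 p [0.6155 0.2648 0.0963] yaw 2.2217 tilt [-1.2e-03  9.0e-04 -1.0e+00] F [-0.18 -0.05 -2.19] w 0.0188 g 30.0 q7 -0.6
.6156,.264,.096,2.221 -> [-0.0014 -0.0007  0.0006] [-0.0002 -0.0009  0.0004]
time: 32.78
eef_pos: [0.616, 0.2649, 0.1727]
tcp_rot: [-1.395, -2.815, -0.003]
contact_force: [0.1, 0.3, -0.3]
width: 0.0444
gripper_force: 0.0
t 32.77 p [0.616  0.2649 0.1727] yaw 2.2215 tilt [ 8.0e-04  1.6e-03 -1.0e+00] F [ 0.09  0.3  -0.32] w 0.0444 g 0.0 q7 -0.54
.4463,.2495,.13,2.0 -> [ 0.1809 -0.2889  0.0852] [ 0.001  -0.0006  0.141 ]
[ 0.    1.04 -1.06  1.46  0.94  1.19 -0.54]
```

```bash
python3 -m crank '[[0.02,-0.03,0,0,0,0,0.5],[0.05,-0.08,0,0,0,0,0.5],[0.09,-0.14,0.01,0,0,0,0.5],[0.13,-0.2,0.03,0,0,0,0.5],[0.16,-0.25,0.06,0,0,0,0.5],[0.178,-0.283,0.08,0,0,0,0.5],[0.181,-0.289,0.085,0,0,0,0.5],[0.181,-0.289,0.085,0,0,0,0.5],[0.181,-0.289,0.085,0,0,0,0.5]]'; python3 g.py .4463,.2495,.0295,2.221;python3 q.py;python3 look.py a9 .52 .3 .04 75
```

```text
time: 33.9
eef_pos: [0.4467, 0.2495, 0.1293]
tcp_rot: [-1.396, -2.813, -0.002]
contact_force: [-0.3, 0.1, -0.6]
width: 0.0444
gripper_force: 0.0
t 33.9 p [0.4467 0.2495 0.1293] yaw 2.2203 tilt [-3.0e-04  1.7e-03 -1.0e+00] F [-0.32  0.06 -0.63] w 0.0444 g 0.0 q7 -1.01
.4463,.2495,.0295,2.221 -> [ 0.0002 -0.0009  0.1995] [ 0.0005 -0.001  -0.0004]
[-0.03  0.95 -1.02  1.99  1.09  0.89 -1.01]
top crop origin 92 122 scale 2.6666666666666665
side crop origin 137 61 scale 2.6666666666666665
```

View pics/a9.png

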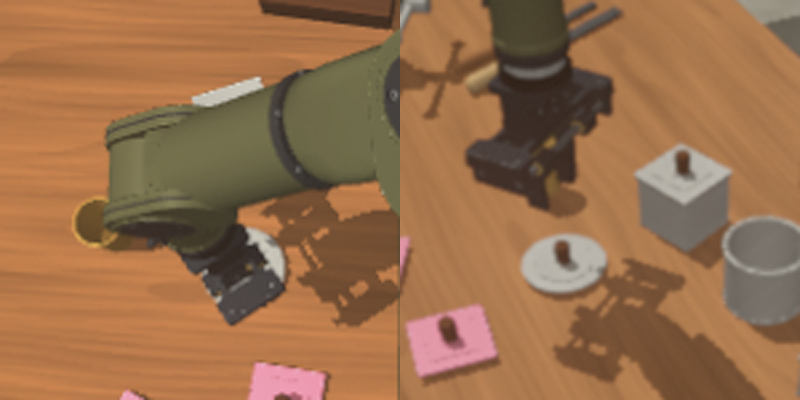

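The caddy lid is seated flush (side crop 683,175). Before descending I'll check the body's clearance to the beaker.

```bash
python3 -c "
from vis import *
f=pickle.load(open('top0.pkl','rb'));b=unproj(f,[127.6,205.3],.085);print(b)
for w in(2.22,2.0,1.5):
  d=np.array([np.sin(w),-np.cos(w)]);n=np.array([d[1],-d[0]]);v=b[:2]-[.4463,.2495]
  print(w,'along',abs(v@d)-.0935,'across',abs(v@n)-.0375)"
```

```text
[0.47682266 0.41416473 0.085     ]
2.22 along 0.030361728424886672 across 0.075213694077583
2.0 along 0.002778877864923701 across 0.09952730486325143
1.5 along -0.0747017251449166 across 0.12891132612742465
```

```bash
python3 -m crank '[[0,-0.001,0.05,0,0,0,0.5],[0,-0.001,0.09,0,0,0,0.5],[0,-0.001,0.13,0,0,0,0.5],[0,-0.001,0.16,0,0,0,0.5],[0,-0.001,0.185,0,0,0,0.5],[0,-0.001,0.199,0,0,0,0.5],[0,-0.001,0.199,0,0,0,0.5],[0,-0.001,0.199,0,0,0,0.5]]'; python3 g.py .4463,.2495,.0295,2.221;python3 q.py
```

```text
time: 35.0
eef_pos: [0.4454, 0.2493, 0.03]
tcp_rot: [-1.394, -2.814, -0.002]
contact_force: [-0.4, 1.2, 0.5]
width: 0.0443
gripper_force: 0.0
t 35.0 p [0.4454 0.2493 0.03  ] yaw 2.2217 tilt [-5.0e-04  1.6e-03 -1.0e+00] F [-0.36  1.15  0.49] w 0.0443 g 0.0 q7 -1.2
.4463,.2495,.0295,2.221 -> [-0.0007  0.0016  0.001 ] [ 0.0003 -0.001   0.0004]
[-0.09  1.1  -0.89  2.02  1.34  0.79 -1.2 ]
```

```bash
python3 -m crank '[[0,0.001,0,0,0,0,0],[0,0.001,0,0,0,0,0],[0,0.001,0,0,0,0,0],[0,0.001,0,0,0,0,0],[0,0.001,0,0,0,0,0],[0,0.001,0,0,0,0,0],[0,0,-0.02,0,0,0,0],[0,0,-0.07,0,0,0,0],[0,0,-0.13,0,0,0,0],[0,0,-0.19,0,0,0,0],[0,0,-0.24,0,0,0,0],[0,0,-0.26,0,0,0,0]]' 30; python3 g.py .6405,.0992,.16,2.221;python3 q.py
```

```text
time: 36.5
eef_pos: [0.4453, 0.249, 0.1609]
tcp_rot: [-1.394, -2.815, -0.002]
contact_force: [0.2, -0.3, -1.9]
width: 0.0191
gripper_force: 30.0
t 36.5 p [0.4453 0.249  0.1609] yaw 2.222 tilt [-1.0e-04  1.6e-03 -1.0e+00] F [ 0.22 -0.32 -1.86] w 0.0191 g 30.0 q7 -0.96
.6405,.0992,.16,2.221 -> [-0.4749  0.129   0.0013] [ 0.0006 -0.0008  0.0006]
[-0.01  0.9  -1.05  1.97  1.01  0.92 -0.96]
```

```bash
python3 -m crank '[[-0.05,0.013,0,0,0,0,0],[-0.12,0.033,0,0,0,0,0],[-0.19,0.052,0,0,0,0,0],[-0.26,0.071,0,0,0,0,0],[-0.33,0.09,0,0,0,0,0],[-0.4,0.109,0,0,0,0,0],[-0.45,0.122,0,0,0,0,0],[-0.475,0.129,0,0,0,0,0],[-0.475,0.129,0,0,0,0,0],[-0.475,0.129,0,0,0,0,0],[-0.475,0.129,0,0,0,0,0]]'; python3 g.py .6405,.0992,.1012,2.221;python3 q.py
python3 look.py b1 .6405 .0992 .1; python3 -c "
from ov import ov
ov('b1','ob1',.6405,.0992,.1,[((.102,),.141,[.6405,.0992,0],(0,0,255)),((.096,),.08,[.6405,.0992,0],(0,255,0))])"
```

```text
time: 37.88
eef_pos: [0.6398, 0.1002, 0.1594]
tcp_rot: [-1.39, -2.815, -0.001]
contact_force: [-0.6, 0.4, -1.0]
width: 0.0192
gripper_force: 30.0
t 37.88 p [0.6398 0.1002 0.1594] yaw 2.224 tilt [-0.0015  0.0013 -1.    ] F [-0.61  0.36 -0.96] w 0.0192 g 30.0 q7 -0.34
.6405,.0992,.1012,2.221 -> [-0.0027  0.      0.1164] [-0.0002 -0.0012  0.0019]
[ 0.27  1.03 -1.05  1.55  0.96  1.14 -0.34]
top crop origin 171 98 scale 3.3333333333333335
side crop origin 214 87 scale 3.3333333333333335
```

View pics/ob1.png

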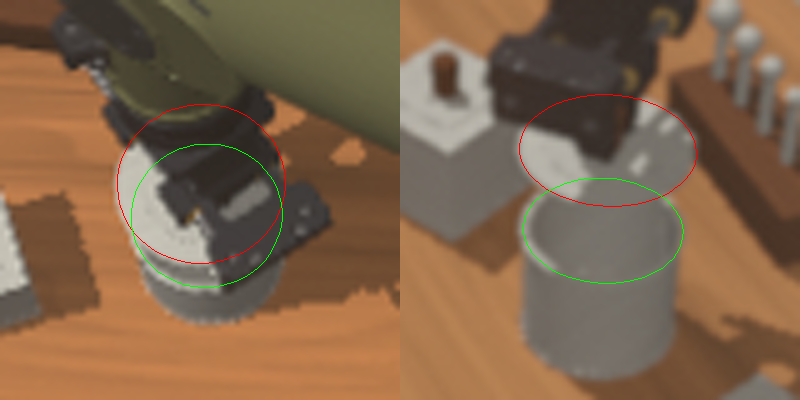

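The outlines fit. Lowering, releasing and retreating.

```bash
python3 -m crank '[[-0.002,0,0.03,0,0,0,0],[-0.002,0,0.05,0,0,0,0],[-0.002,0,0.065,0,0,0,0],[-0.002,0,0.077,0,0,0,0],[-0.002,0,0.087,0,0,0,0],[-0.002,0,0.096,0,0,0,0],[-0.002,0,0.104,0,0,0,0],[-0.002,0,0.11,0,0,0,0],[-0.002,0,0.115,0,0,0,0],[-0.002,0,0.116,0,0,0,0],[-0.002,0,0.116,0,0,0,0]]'; python3 g.py; python3 -m crank '[[0,0,0,0,0,0,0.5],[0,0,0,0,0,0,0.5],[0,0,0,0,0,0,0.5],[0,0,0,0,0,0,0.5],[0,0,0,0,0,0,0.5],[0,0,-0.03,0,0,0,0.5],[0,0,-0.08,0,0,0,0.5],[0,0,-0.14,0,0,0,0.5],[0,0,-0.2,0,0,0,0.5],[0,0,-0.25,0,0,0,0.5],[0,0,-0.27,0,0,0,0.5]]'; python3 g.py .46,.1,.26,2.22
```

```text
time: 39.35
eef_pos: [0.6412, 0.0983, 0.1013]
tcp_rot: [-1.394, -2.814, -0.001]
contact_force: [0.2, 0.1, -1.5]
width: 0.0192
gripper_force: 30.0
t 39.35 p [0.6412 0.0983 0.1013] yaw 2.2217 tilt [-0.001  0.001 -1.   ] F [ 0.22  0.1  -1.5 ] w 0.0192 g 30.0 q7 -0.39
time: 40.72
eef_pos: [0.6418, 0.0988, 0.239]
tcp_rot: [1.394, 2.814, 0.004]
contact_force: [0.3, 0.5, -0.3]
width: 0.0445
gripper_force: 0.0
t 40.73 p [0.6418 0.0988 0.239 ] yaw 2.2218 tilt [ 0.002   0.0021 -1.    ] F [ 0.31  0.46 -0.28] w 0.0445 g 0.0 q7 -0.27
.46,.1,.26,2.22 -> [ 0.2223 -0.2877 -0.0428] [ 0.0018 -0.0003  0.0011]
```

```bash
python3 -m crank '[[0.03,-0.04,0,0,0,0,0.5],[0.07,-0.09,-0.02,0,0,0,0.5],[0.11,-0.14,-0.04,0,0,0,0.5],[0.15,-0.2,-0.04,0,0,0,0.5],[0.19,-0.25,-0.04,0,0,0,0.5],[0.22,-0.29,-0.04,0,0,0,0.5],[0.22,-0.29,-0.04,0,0,0,0.5],[0.22,-0.29,-0.04,0,0,0,0.5]]'; python3 - <<'E'
from cell import manip
from vis import *
f=manip.grab_frame("side");im=f["frame"][:,:,::-1]
for n,d,z,q,h in[("L",(.102,),.083,[.6405,.0992,0],.08),("Q",(.086,.086),.078,[.6156,.264,.376],.075),("O",(.078,.122),.061,[.6458,-.0996,.23],.058),("S",(.072,),.073,[.612,-.2607,0],.07)]:
    c=proj(f,np.array([[*q[:2],z]]))[0]
    m=np.zeros((384*4,512*4),np.uint8)
cv2.imwrite("pics/end.png",cv2.resize(im[60:300,170:490],(800,600),interpolation=cv2.INTER_CUBIC))
E
```

```text
time: 41.72
eef_pos: [0.4603, 0.0977, 0.2564]
tcp_rot: [-1.396, -2.814, -0.001]
contact_force: [0.1, 0.1, -0.5]
width: 0.0441
gripper_force: 0.0
```

View pics/end.png

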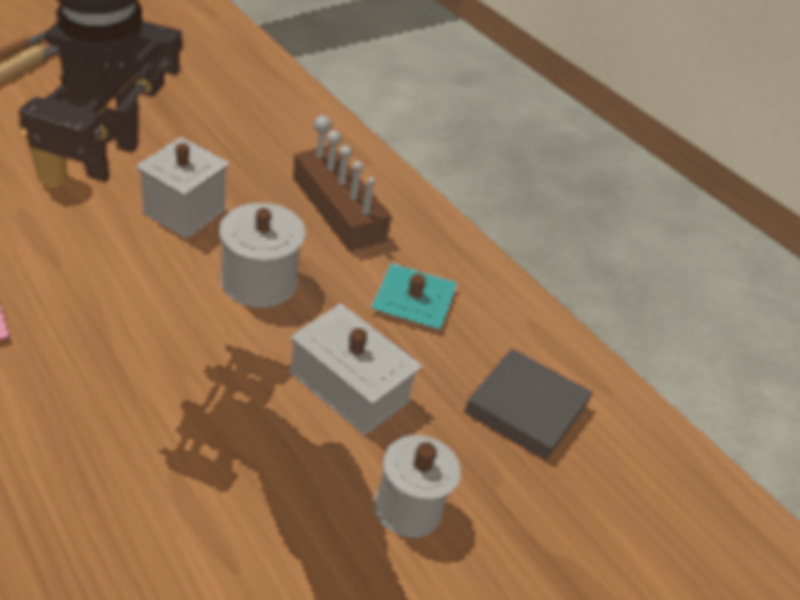

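All four lids are seated level: caddy (183,168), large canister (263,235), oblong (355,350), small canister (422,467). The gripper is clear of everything, so I'm handing in.

```bash
python3 -c "
from cell import manip;print(manip.hand_in())"
```

```text
the job is handed in; nothing more can be done
None
```

All four lids are on their own boxes and looked level, fully home and in line in the last picture; the beaker and mallet were left alone, and I handed the job in at about 42 s of the 102 s limit (no verdict came back).

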